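Seat the proud sample tube and start the autosampler

TASK

The blue-capped sample tube is standing proud in the autosampler's turntable, where the needle would strike it. With closed fingertips, gently push it straight down until its cap is fully home on its seat, level with the others; then press the green start key down, let it go and withdraw. Do not start before the tube is home, do not lift it, and leave the other tubes, the other keys and everything around untouched.

Things in the scene. Friction and masses are not known exactly. Their poses are not given: they have to be found in the camera images.
- autosampler: Fixed machine, dark base and white top, 400 mm deep (its x) and 420 mm wide (its y). Origin under its centre on the bench, z up, front to its -x; turned up to 0.3 rad. White deck at 170 mm above the bench, turntable in it, three keys in a row at y = 155 mm; at the rear, x 153 to 187, y 75 to 200 mm, the parked needle arm, 311 mm high.
- turntable (a point): Centre of the dark turntable (276 mm across, locked), on its upper face, 187 mm above the bench. Eight rubber seats, 41 mm across, tops at 190 mm, lie evenly on a circle of 95 mm radius, 73 mm from one to the next; seven hold tubes. The black knob in the middle is 32 mm across and 20 mm high.
- tube_blue: Tube with the blue cap (34 mm across, 16 mm high), in any seat, 10 to 16 mm proud, whitish tube showing below. Origin: centre of the cap's underside, z up. Slides only up and down against about 4 N of friction, stays where left, stops on the rubber seat (which gives about 1 mm per 5 N): home, its origin is 190 mm and its cap top 206 mm above the bench, level with the others.
- tube_white_a: Sample tube with a white screw cap, fully seated in another seat: cap 34 mm across and 16 mm high, origin at the centre of the cap's underside, z up. Leave alone.
- tube_white_b: Sample tube with a white screw cap, fully seated in another seat: cap 34 mm across and 16 mm high, origin at the centre of the cap's underside, z up. Leave alone.
- tube_white_c: Sample tube with a white screw cap, fully seated in another seat: cap 34 mm across and 16 mm high, origin at the centre of the cap's underside, z up. Leave alone.
- tube_orange_a: Sample tube with an orange screw cap, fully seated in another seat: cap 34 mm across and 16 mm high, origin at the centre of the cap's underside, z up. Leave alone.
- tube_orange_b: Sample tube with an orange screw cap, fully seated in another seat: cap 34 mm across and 16 mm high, origin at the centre of the cap's underside, z up. Leave alone.
- tube_yellow: Sample tube with a yellow screw cap, fully seated in another seat: cap 34 mm across and 16 mm high, origin at the centre of the cap's underside, z up. Leave alone.
- key_start (a joint): The green round start key, the one nearest the machine's front: 22 mm across, spring returned; 0 released, 0.005 m fully down, which takes about 4 N. A press counts from about 3 mm down.
- key_start_top (a point): Centre of the top face of the green start key; pressed straight down from here. The keys stand in a row 52 mm apart along the machine's x.
- key_pause (a joint): The white round key, 52 mm behind the green one, same size; 0 released. Leave alone.
- key_stop (a joint): The red round key, 104 mm behind the green one, same size; 0 released. Leave alone.
- standard_vial: Small amber vial with a black cap, 26 mm across, 48 mm high, standing loose on the deck behind the keys; origin at its foot. Leave alone.
- spare_collar: Loose orange plastic ring, 38 mm across, 10 mm high, lying on the deck's front corner on the side away from the keys; origin at its underside. Leave alone.
- beaker: Glass beaker, 68 mm across, 90 mm high, on the bench to the left of the machine; origin at its foot. Leave alone.
- reagent_bottle: Amber bottle with a blue cap, 70 mm across, 150 mm high, on the bench to the left of the machine; origin at its foot. Leave alone.
- pipette: White hand pipette, about 290 mm long and 26 mm high, lying along its x on the bench to the right of the machine; origin under its handle. Leave alone.

How it is judged:
By the outcome, as a careful person would: the job done as asked, in the order asked, and still so for the second after the job is handed in, with the robot touching nothing.
It also fails if it takes over 38 s, if anything falls off the work surface, if the arm or the gripper's body presses on something with over 40 N, if the wrist force passes 120 N, or if a joint passes its speed limit or range.

ROBOT

A 7-joint arm with a two-finger parallel gripper is mounted at the origin on the work surface. World frame = base frame: x ahead of the robot, y to its left, z up, the work surface at z = 0. Lengths are in mm, angles in degrees, forces in N, time in s.
With the tool pointing down it reaches from about 400 to 875 mm from the base axis. Payload 19.3 kg.
Tool frame: the origin (TCP) lies on the mounting face of the last link; the fingertips stand 173 mm ahead of it and the grasp point (between the pads) lies 155 mm ahead of it (arm.tcp_to_tips is the distance from the TCP to the fingertips, in mm); z points along the fingers, y is the line along which they close (so a half turn about z gives the same grasp; the last joint's range is limited). The gripper opens to 85 mm and grips with 20 to 120 N. Pads are 22 mm wide; open, the fingers measure 114 mm over their backs; the gripper's body (76 mm by 85 mm) begins 54 mm behind the grasp point. The pads swing forward as they close: fully open they stand 13 mm farther back than shut.
Start: joints at [65.248, 29.874, -2.08, 91.645, 1.215, 58.505, -6.463], TCP at [221.197, -584.544, 404.691] pointing down, gripper open.
Joint ranges: [-166.77, 166.77], [-17.47, 122.26], [-85.68, 81.53], [9.62, 139.38], [-72.42, 252.41], [9.2, 110.78], [-144.41, 144.41]. Speed limits (degrees/s): [108.29, 108.29, 136.94, 136.94, 172.46, 172.46, 172.46].

INTERFACE

Orientations are given as a 3x3 rotation matrix whose columns are the frame's x, y, z axes.
In Python, from bench import arm gives the robot as it stands.
- The arm moves only by the shell command python3 -m jog 'ROWS' [FORCE]. ROWS is JSON, a list of rows, each a list of 3 entries, a list of its own where there are three numbers: the shift along the tool's x, y, z in units of 0.12 m (1.0 is 0.12 m), then the turn about the tool's z in units of 90 degrees (1.0 is 90 degrees), then the closure, from 0 (fully open) to 1 (shut). A call has exactly 5 rows; each row is the pose to reach, as a shift and turn from the pose commanded when the call began, along the tool's axes at that moment; what a row does not reach only later rows make up. A row lasts 1/8 s, in which the tool goes at most 62.5 mm and 10.7 degrees, less where a joint would pass 70% of its speed; a pose out of reach is approached as far as the arm can. A call with a number of a shift or a turn outside -1 to 1 is refused whole. A call with a gripper value outside its range is refused whole. The fingers move at their own pace and stop on an object; FORCE is the grip in N (left out, the last holds). Time passes only in rows, so rows that repeat a pose let the fingers close, or fill a call up. It gives the time, the measured TCP pose, the force, the opening and the grip force at its end, in the units of the state.
- arm.get_state(): the state, without advancing time (a new reading comes with each control period).
- arm.grab_frame(name): name is "scene" or "top" or "wrist"; returns the picture (384x512x3 uint8, red, green, blue); there is no depth.
- arm.camera_info(name): a dict with "camera_matrix" (3x3 intrinsics, pixels), "dist_coeffs" ([k1, k2, p1, p2, k3] as OpenCV has them; the pictures are not rectified), "eye" and "orientation" of the camera in the world; the wrist camera has in their place "mount" (4x4, takes a point from camera to tool coordinates, whose origin is the TCP and whose axes are the flange's). Camera axes: x right, y up, looking along -z (the intrinsics and any distortion apply to the point x, -y, -z); pixel columns grow to the right and rows downward; lengths in mm; the calibration is good to about 2 mm. A picture is of the moment at which its call begins: read the wrist's pose just before it. camera_info takes no time and is no camera call.
- arm.hand_in(): hands the job in; it is judged then, once.
The state is a dict: "time": time; "joints": joint angles; "dq": joint speeds; "joint_torque": joint torques, N m; "tcp_pos": TCP position; "tcp_rot": TCP orientation; "ft_force": force on the tool from outside, world axes, zero at the start; "torque": the same for the moment, N m; "finger_gap": finger opening in mm; "finger_force": force on a finger pad.
Only numpy, scipy, OpenCV 4.12 (cv2) and the standard library are available. Lean on these libraries where they do the work, as an engineer would, in place of code of your own. Each camera call takes 0.05 s, during which the arm holds its last target. There are 200 camera calls.

## Working session

There is one attempt and no reset: what is moved stays moved. The work goes in short steps, Python scripts to look and compute and a shell command to move; the robot and the scene stay as the last step left them, time stands still between calls to the robot, and variables do not carry over. Pictures are saved under pics/ and viewed, at most 10 in all, crops included, and the job is handed in when it is done.

```bash
mkdir -p pics
cat > h.py <<'E'
import numpy as np, cv2, json
from bench import arm
def save(name,fn):
    s=arm.get_state(); im=arm.grab_frame(name); cv2.imwrite('pics/'+fn+'.png',cv2.cvtColor(im,cv2.COLOR_RGB2BGR))
    json.dump({'p':np.array(s['tcp_pos']).tolist(),'R':np.array(s['tcp_rot']).tolist()},open('pics/'+fn+'.json','w')); return im
def cam(name,fn=None):
    c=arm.camera_info(name)
    if 'mount' in c:
        j=json.load(open('pics/'+fn+'.json')); M=np.array(c['mount']); R=np.array(j['R'])
        return c,np.array(j['p'])+R@M[:3,3],R@M[:3,:3]
    return c,np.array(c['eye'],float),np.array(c['orientation'],float)
def ray(name,uv,fn=None):
    c,e,O=cam(name,fn)
    p=cv2.undistortPoints(np.array([[uv]],float),np.array(c['camera_matrix'],float),np.array(c['dist_coeffs'],float))[0,0]
    d=O@np.array([p[0],-p[1],-1]); return e,d/np.linalg.norm(d)
def atz(name,uv,z,fn=None):
    e,d=ray(name,uv,fn); return e+d*(z-e[2])/d[2]
def tri(*rs):
    A=0;b=0
    for e,d in rs:
        P=np.eye(3)-np.outer(d,d);A=A+P;b=b+P@e
    x=np.linalg.solve(A,b); return x,[float(np.linalg.norm((np.eye(3)-np.outer(d,d))@(x-e))) for e,d in rs]
def proj(name,X,fn=None):
    c,e,O=cam(name,fn); q=O.T@(np.array(X,float)-e); q=np.array([q[0],-q[1],-q[2]])
    return cv2.projectPoints(q.reshape(1,3),np.zeros(3),np.zeros(3),np.array(c['camera_matrix'],float),np.array(c['dist_coeffs'],float))[0].ravel()
E
python3 - <<'E'
from h import *
s=arm.get_state();print(s['time'],s['tcp_pos'],s['tcp_rot'],s['ft_force'],arm.tcp_to_tips)
a=[save(n,n+'0') for n in('scene','top','wrist')]
for n in('scene','top','wrist'): print(arm.camera_info(n))
# montage of two cameras
v=np.hstack([cv2.cvtColor(x,cv2.COLOR_RGB2BGR) for x in a[:2]])
E
```

```text
0.0 [ 221.14536539 -584.42675412  404.14535729] [[ 9.35272729e-01  3.53927544e-01 -4.64304716e-04]
 [ 3.53927838e-01 -9.35272221e-01  9.78945263e-04]
 [-8.77756106e-05 -1.07991117e-03 -9.99999413e-01]] [-0.32702244  0.14641376 -0.00504596] 173.4
{'camera_matrix': array([[352.66706974,   0.        , 252.82971344],
       [  0.        , 352.66706974, 184.58324298],
       [  0.        ,   0.        ,   1.        ]]), 'dist_coeffs': array([-0.03604281,  0.        ,  0.        ,  0.        ,  0.        ]), 'eye': array([ 965.94523428, -443.63344065,  911.36558053]), 'orientation': array([[ 0.71712397, -0.53493167,  0.44674525],
       [ 0.69691676,  0.54456269, -0.46664601],
       [ 0.00634293,  0.6459873 ,  0.76332181]])}
{'camera_matrix': array([[380.13907544,   0.        , 252.86041255],
       [  0.        , 380.13907544, 203.18443208],
       [  0.        ,   0.        ,   1.        ]]), 'dist_coeffs': array([-0.0561095,  0.       ,  0.       ,  0.       ,  0.       ]), 'eye': array([ 428.20835778,   -1.67979239, 1331.98669783]), 'orientation': array([[-0.00140515,  0.99694242, -0.07812707],
       [-0.99999811, -0.00129606,  0.00144702],
       [ 0.00134134,  0.07812895,  0.99694236]])}
{'camera_matrix': array([[264.27111346,   0.        , 250.1834621 ],
       [  0.        , 264.27111346, 193.14015989],
       [  0.        ,   0.        ,   1.        ]]), 'dist_coeffs': array([-0.00688736,  0.        ,  0.        ,  0.        ,  0.        ]), 'mount': array([[ 4.61422869e-04,  9.52178987e-01,  3.05540444e-01,
         8.01247338e+01],
       [ 9.99999732e-01, -2.65912784e-04, -6.81501205e-04,
         3.28619626e-01],
       [-5.67664017e-04,  3.05540677e-01, -9.52178855e-01,
         2.99568046e+01],
       [ 0.00000000e+00,  0.00000000e+00,  0.00000000e+00,
         1.00000000e+00]])}
```

View pics/top0.png

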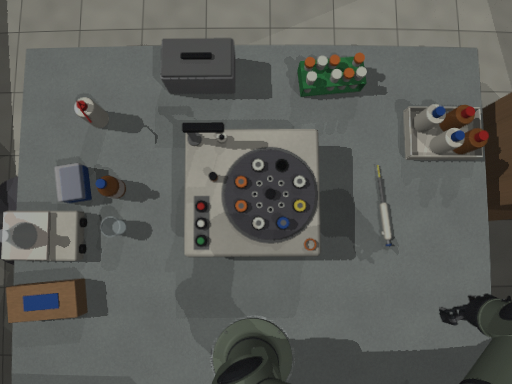

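View pics/scene0.png

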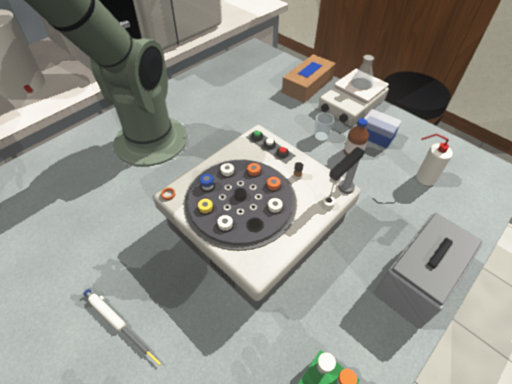

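The top view shows the blue cap near (283,223), the green key near (201,240) and the knob near (270,194). In the scene view the cap is near (207,181) and the key near (257,134). I'll enlarge both.

Run:
```python
from h import *
t=cv2.imread('pics/top0.png');s=cv2.imread('pics/scene0.png')
def c(im,u,v,w=50,h=37,k=8): 
    o=cv2.resize(im[v:v+h,u:u+w],None,fx=k,fy=k,interpolation=cv2.INTER_CUBIC)
    for i in range(0,w,10): cv2.line(o,(i*k,0),(i*k,6),(0,0,255),1);cv2.putText(o,str(u+i),(i*k,16),0,.35,(0,0,255))
    for i in range(0,h,10): cv2.line(o,(0,i*k),(6,i*k),(0,0,255),1);cv2.putText(o,str(v+i),(8,i*k+4),0,.35,(0,0,255))
    return o
m=np.vstack([np.hstack([c(t,260,205),c(t,180,220)]),np.hstack([c(s,185,165),c(s,235,115)])]);cv2.imwrite('pics/m1.png',m)
```

```text
(no output)
```

View pics/m1.png

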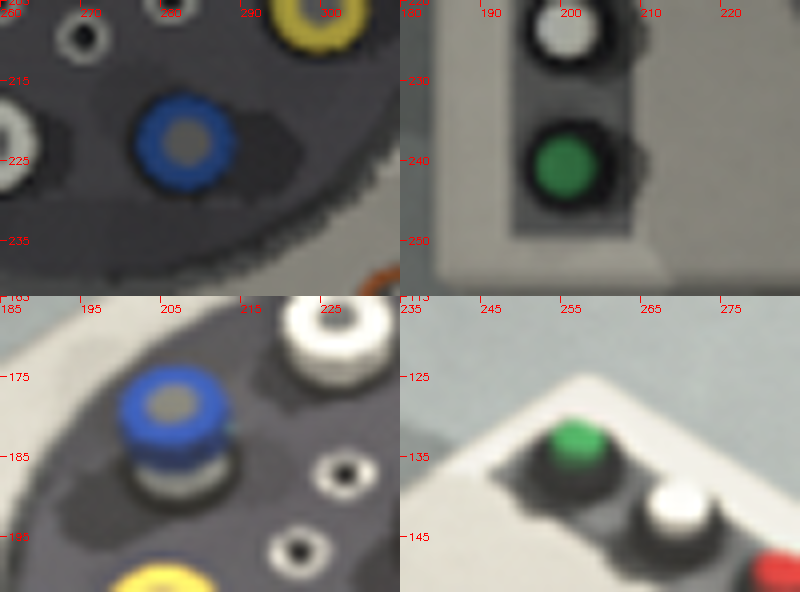

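The blue cap's top centre is at top (282.8,222.3) and scene (206.1,178.1). The green key's top is at top (200.2,240.2) and scene (256.7,132.3). The tube shows below the blue cap.

Run:
```python
from h import *
np.set_printoptions(precision=1,suppress=True)
b=tri(ray('top',(282.8,222.3)),ray('scene',(206.1,178.1)));g=tri(ray('top',(200.2,240.2)),ray('scene',(256.7,132.3)))
w=tri(ray('top',(200.2,223.2)),ray('scene',(269.6,140)))
print(b,g,w)
R=np.array(arm.get_state()['tcp_rot']);p=np.array(arm.get_state()['tcp_pos'])
for X in(b[0],g[0]): print(R.T@(X+[0,0,223.4]-p)/120)
print(np.degrees(np.arctan2(*(w[0]-g[0])[1::-1])))
```

```text
(array([459.2, -90.7, 220.4]), [0.04465827266145711, 0.04465827266134372]) (array([407. , 154.5, 191.8]), [0.36268125186444167, 0.36268125186448924]) (array([458.4, 155.5, 192.4]), [1.2157141021548568, 1.2157141021547866])
[ 3.3 -3.1 -0.3]
[ 3.6 -5.2 -0.1]
1.0698700385734898
```

The cap top is at about z 220, so it stands about 14 mm proud, and the key top is at about z 192. I'll move over the cap, higher up and with the fingers shut.

```bash
python3 -m jog '[[[0.16,-0.16,-0.2],0,1],[[0.33,-0.31,-0.3],0,1],[[0.5,-0.5,-0.4],0,1],[[0.7,-0.7,-0.4],0,1],[[0.9,-0.9,-0.4],0,1]]' 40
python3 -m jog '[[[0.2,-0.2,0],0,1],[[0.4,-0.4,0],0,1],[[0.6,-0.6,0],0,1],[[0.8,-0.8,0],0,1],[[0.9,-0.9,0],0,1]]'
python3 -m jog '[[[0.2,-0.2,0],0,1],[[0.4,-0.4,0],0,1],[[0.6,-0.5,0],0,1],[[0.75,-0.6,0],0,1],[[0.75,-0.6,0],0,1]]'
python3 - <<'E'
from h import *
np.set_printoptions(precision=3,suppress=True)
save('wrist','w1');s=arm.get_state();R=np.array(s['tcp_rot']);p=np.array(s['tcp_pos'])
print(s['time'],p,s['finger_gap'],s['ft_force'],R)
for X in([459.2,-90.7,220.4],[407,154.5,191.8]): print(R.T@(np.array(X)+[0,0,173.4]-p)/120,proj('wrist',X,'w1'))
E
```

```text
time: 0.78
tcp_pos: [284.3, -444.2, 452.7]
tcp_rot: [[0.935, 0.354, 0.0], [0.354, -0.935, 0.0], [0.0, -0.0, -1.0]]
ft_force: [0.2, 0.1, 0.1]
finger_gap: -0.0
finger_force: 0.0
time: 1.4
tcp_pos: [347.4, -304.5, 452.7]
tcp_rot: [[0.935, 0.355, 0.0], [0.355, -0.935, 0.0], [0.0, -0.0, -1.0]]
ft_force: [0.4, -0.8, -0.6]
finger_gap: -0.3
finger_force: 0.0
time: 2.02
tcp_pos: [406.1, -205.8, 452.6]
tcp_rot: [[0.934, 0.356, -0.0], [0.356, -0.934, 0.0], [0.0, -0.0, -1.0]]
ft_force: [-0.5, -0.0, -0.3]
finger_gap: -0.2
finger_force: 0.0
2.075 [ 405.498 -206.697  452.582] -0.0866036002542331 [ 0.11   0.584 -0.595] [[ 0.935  0.355 -0.   ]
 [ 0.355 -0.935  0.   ]
 [-0.    -0.    -1.   ]]
[ 0.762 -0.745  0.49 ] [126.272  93.137]
[ 1.08  -2.809  0.729] [-175.373   44.81 ]
```

View pics/w1.png

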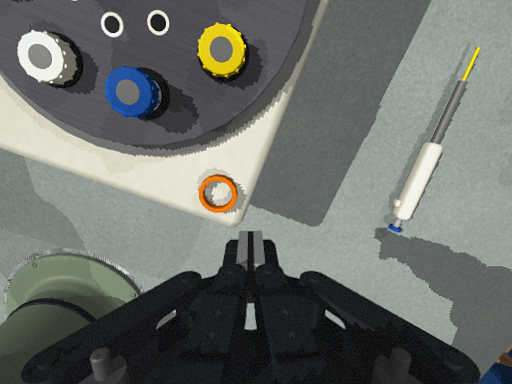

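The blue septum is at (128,92) against a predicted (126,93), so the measurement agrees to about 2 mm. I'll go above the cap and look again.

```bash
python3 -m jog '[[[0.2,-0.2,0],0,1],[[0.4,-0.4,0],0,1],[[0.6,-0.6,0],0,1],[[0.76,-0.74,0.1],0,1],[[0.76,-0.74,0.1],0,1]]'
python3 - <<'E'
from h import *
np.set_printoptions(precision=3,suppress=True)
save('wrist','w2');s=arm.get_state();R=np.array(s['tcp_rot']);p=np.array(s['tcp_pos'])
b=tri(ray('top',(282.8,222.3)),ray('scene',(206.1,178.1)),ray('wrist',(128,92),'w1'));print(b)
for X in(b[0],[407,154.5,191.8]): print(R.T@(np.array(X)+[0,0,173.4]-p)/120,proj('wrist',X,'w2'))
print(p,s['ft_force'])
im=cv2.imread('pics/w2.png');cv2.imwrite('pics/w2c.png',cv2.resize(im[100:384,80:440],None,fx=2,fy=2))
E
```

```text
time: 2.7
tcp_pos: [459.4, -91.0, 440.0]
tcp_rot: [[0.935, 0.355, -0.001], [0.355, -0.935, 0.0], [-0.001, -0.001, -1.0]]
ft_force: [-0.4, -0.5, 1.2]
finger_gap: 0.2
finger_force: 0.0
(array([459.62 , -91.008, 220.239]), [0.5279036667001152, 0.47626638333730376, 0.9222802251622959])
[ 0.007 -0.006  0.39 ] [249.896 216.247]
[ 0.322 -2.075  0.627] [-44.78 160.91]
[459.144 -92.013 440.402] [ 0.376 -0.469  1.063]
```

View pics/w2c.png

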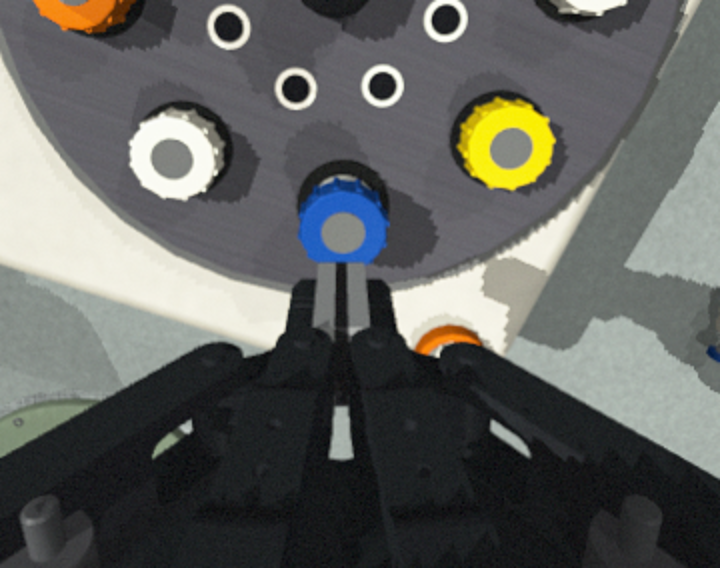

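The septum is at (251.5,216.5), within about 1 mm of prediction and just ahead of the tips. I'll descend to contact.

```bash
python3 -m jog '[[[0.007,-0.012,0.1],0,1],[[0.007,-0.012,0.2],0,1],[[0.007,-0.012,0.28],0,1],[[0.007,-0.012,0.32],0,1],[[0.007,-0.012,0.34],0,1]]'
python3 -m jog '[[[0,0,0.01],0,1],[[0,0,0.025],0,1],[[0,0,0.04],0,1],[[0,0,0.055],0,1],[[0,0,0.07],0,1]]'
python3 -m jog '[[[0,0,0.01],0,1],[[0,0,0.02],0,1],[[0,0,0.03],0,1],[[0,0,0.04],0,1],[[0,0,0.05],0,1]]'
```

```text
time: 3.38
tcp_pos: [459.6, -90.0, 399.6]
tcp_rot: [[0.935, 0.354, -0.0], [0.354, -0.935, 0.0], [-0.0, -0.0, -1.0]]
ft_force: [-0.5, -0.8, 0.4]
finger_gap: -0.2
finger_force: 0.0
time: 4.0
tcp_pos: [459.6, -89.9, 391.5]
tcp_rot: [[0.935, 0.354, 0.0], [0.354, -0.935, -0.0], [0.0, 0.0, -1.0]]
ft_force: [-1.4, 0.5, 3.7]
finger_gap: -0.1
finger_force: 1.6
time: 4.62
tcp_pos: [459.6, -89.9, 385.4]
tcp_rot: [[0.935, 0.354, 0.0], [0.354, -0.935, 0.0], [0.0, 0.0, -1.0]]
ft_force: [-0.5, 0.1, 4.2]
finger_gap: -0.0
finger_force: 1.6
```

It's sliding at about 4 N with the tips at z 212, so about 6 mm is left.

```bash
python3 -m jog '[[[0,0,0.008],0,1],[[0,0,0.016],0,1],[[0,0,0.024],0,1],[[0,0,0.032],0,1],[[0,0,0.04],0,1]]'
python3 -m jog '[[[0,0,0.003],0,1],[[0,0,0.006],0,1],[[0,0,0.008],0,1],[[0,0,0.010],0,1],[[0,0,0.010],0,1]]'
```

```text
time: 5.25
tcp_pos: [459.6, -89.9, 380.6]
tcp_rot: [[0.935, 0.354, -0.0], [0.354, -0.935, 0.0], [0.0, -0.0, -1.0]]
ft_force: [0.1, -0.1, 3.4]
finger_gap: 0.1
finger_force: 1.6
time: 5.88
tcp_pos: [459.6, -89.9, 379.5]
tcp_rot: [[0.935, 0.354, 0.0], [0.354, -0.935, 0.0], [0.0, 0.0, -1.0]]
ft_force: [1.5, 0.8, 2.4]
finger_gap: 0.1
finger_force: 1.5
```

```bash
python3 -m jog '[[[0,0,0.002],0,1],[[0,0,0.004],0,1],[[0,0,0.005],0,1],[[0,0,0.005],0,1],[[0,0,0.005],0,1]]'
```

```text
time: 6.5
tcp_pos: [459.6, -89.9, 378.9]
tcp_rot: [[0.935, 0.354, 0.0], [0.354, -0.935, 0.0], [0.0, 0.0, -1.0]]
ft_force: [1.0, 0.3, 3.3]
finger_gap: 0.0
finger_force: 1.4
```

```bash
python3 -m jog '[[[0,0,0.002],0,1],[[0,0,0.004],0,1],[[0,0,0.006],0,1],[[0,0,0.006],0,1],[[0,0,0.006],0,1]]'
```

```text
time: 7.12
tcp_pos: [459.6, -89.9, 378.3]
tcp_rot: [[0.935, 0.354, 0.0], [0.354, -0.935, -0.0], [0.0, 0.0, -1.0]]
ft_force: [-0.6, 0.2, 4.8]
finger_gap: -0.0
finger_force: 2.7
```

```bash
python3 -m jog '[[[0,0,0.002],0,1],[[0,0,0.004],0,1],[[0,0,0.005],0,1],[[0,0,0.005],0,1],[[0,0,0.005],0,1]]'
```

```text
time: 7.75
tcp_pos: [459.6, -89.9, 377.7]
tcp_rot: [[0.935, 0.354, 0.0], [0.354, -0.935, -0.0], [0.0, 0.0, -1.0]]
ft_force: [-0.8, 0.3, 6.9]
finger_gap: -0.2
finger_force: 3.9
```

Force now climbs at the rubber's rate, so the tube is on its seat. I'll back off straight up and check.

```bash
python3 -m jog '[[[0,0,-0.01],0,1],[[0,0,-0.1],0,1],[[0,0,-0.3],0,1],[[0,0,-0.5],0,1],[[0,0,-0.6],0,1]]'
python3 -m jog '[[[0,-0.2,0],0,1],[[0.05,-0.4,0],0,1],[[0.1,-0.6,0],0,1],[[0.1,-0.8,0],0,1],[[0.1,-0.9,0],0,1]]'
python3 -m jog '[[[0.05,-0.2,0],0,1],[[0.1,-0.4,0],0,1],[[0.15,-0.6,0],0,1],[[0.2,-0.8,0],0,1],[[0.2,-0.9,0],0,1]]'
python3 - <<'E'
from h import *
np.set_printoptions(precision=3,suppress=True)
save('wrist','w3');save('scene','scene3');save('top','top3');s=arm.get_state();R=np.array(s['tcp_rot']);p=np.array(s['tcp_pos'])
for X in([407,154.5,191.8],): print(R.T@(np.array(X)+[0,0,173.4]-p)/120,proj('wrist',X,'w3'))
print(p,s['ft_force'],s['time'],proj('scene',[459.6,-91,206]),proj('scene',[459.6,-91,209]),proj('top',[459.6,-91,206]))
def c(fn,u,v,w,h,k): return cv2.resize(cv2.imread('pics/'+fn+'.png')[v:v+h,u:u+w],None,fx=k,fy=k,interpolation=cv2.INTER_CUBIC)
a=c('scene3',180,150,100,75,8);cv2.imwrite('pics/s3c.png',a)
cv2.imwrite('pics/w3v.png',cv2.imread('pics/w3.png'))
E
```

```text
time: 8.38
tcp_pos: [459.6, -89.9, 451.0]
tcp_rot: [[0.935, 0.354, 0.001], [0.354, -0.935, -0.0], [0.001, 0.001, -1.0]]
ft_force: [0.5, 0.4, 0.6]
finger_gap: 0.1
finger_force: 0.0
time: 9.0
tcp_pos: [432.2, 16.2, 449.5]
tcp_rot: [[0.935, 0.355, -0.0], [0.355, -0.935, -0.0], [-0.0, -0.0, -1.0]]
ft_force: [0.1, -0.8, -0.4]
finger_gap: -0.3
finger_force: 0.0
time: 9.62
tcp_pos: [416.7, 125.5, 449.5]
tcp_rot: [[0.935, 0.355, -0.0], [0.355, -0.935, 0.0], [-0.0, -0.0, -1.0]]
ft_force: [-0.3, -0.1, 0.5]
finger_gap: -0.3
finger_force: 0.0
[ 0.013 -0.263  0.702] [216.14  199.202]
[416.798 124.463 449.506] [ 0.355  0.171 -0.092] 9.775 [206.618 181.839] [206.512 181.096] [282.499 222.285]
```

View pics/s3c.png

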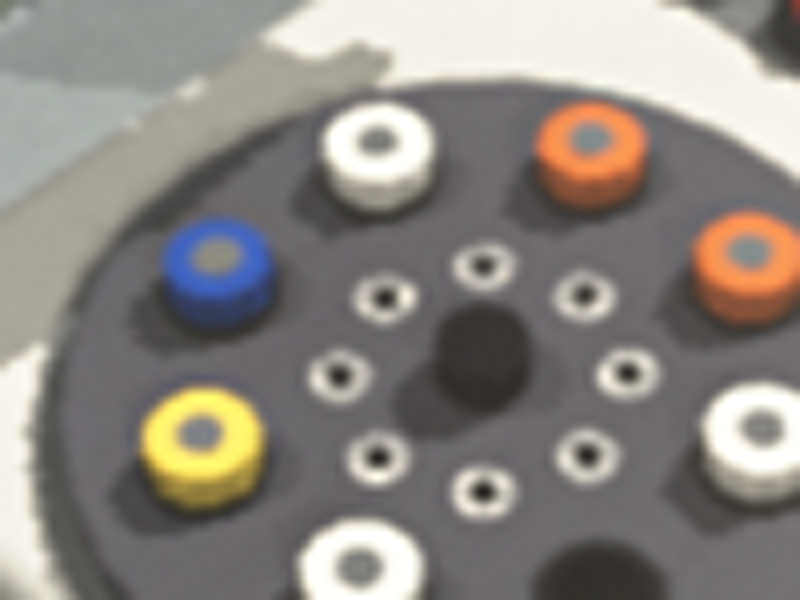

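View pics/w3.png

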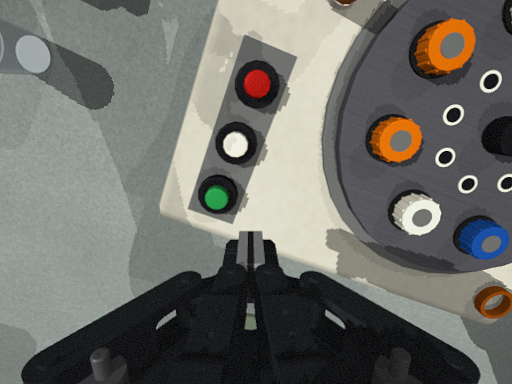

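The blue septum is at scene (206.7,181.7), and the home prediction is (206.6,181.8). It sits level with the others and no tube shows below. The wrist view puts the green key at (216,197) against a predicted (216,199). I'll refine the key position.

Run:
```python
from h import *
np.set_printoptions(precision=3,suppress=True)
def cen(fn):
    im=cv2.imread('pics/'+fn+'.png').astype(int);m=((im[...,1]>im[...,2]*1.5)&(im[...,1]>im[...,0]*1.3)&(im[...,1]>70)).astype(np.uint8)
    n,l,st,c=cv2.connectedComponentsWithStats(m);return [(st[i].tolist(),c[i]) for i in range(1,n) if st[i][4]>15]
for f in('w3','top0','scene0'): print(f,cen(f))
g=[c for st,c in cen('w3')][0]
b=tri(ray('top',(200.2,240.2)),ray('scene',(256.7,132.3)),ray('wrist',g,'w3'));print(b,atz('wrist',g,192,'w3'))
s=arm.get_state();R=np.array(s['tcp_rot']);p=np.array(s['tcp_pos'])
print(R.T@(b[0]+[0,0,173.4]-p)/120)
```

```text
w3 [([205, 186, 23, 24, 438], array([215.936, 197.539]))]
top0 [([340, 57, 18, 15, 111], array([348.324,  61.955])), ([299, 61, 17, 28, 158], array([304.291,  76.589])), ([315, 71, 27, 16, 147], array([327.075,  79.027])), ([197, 237, 7, 7, 39], array([200.  , 240.41]))]
scene0 [([254, 131, 7, 5, 28], array([256.714, 133.071])), ([298, 350, 46, 34, 586], array([319.997, 374.036]))]
(array([407.293, 154.868, 191.199]), [0.7507516624060931, 0.48470546278723114, 0.9400955454282084]) [408.527 155.182 192.   ]
[ 0.016 -0.265  0.708]
```

```bash
python3 -m jog '[[[0.018,-0.15,0.1],0,1],[[0.018,-0.267,0.3],0,1],[[0.018,-0.267,0.45],0,1],[[0.018,-0.267,0.58],0,1],[[0.018,-0.267,0.66],0,1]]'
python3 -m jog '[[[0,0,0.012],0,1],[[0,0,0.024],0,1],[[0,0,0.036],0,1],[[0,0,0.048],0,1],[[0,0,0.055],0,1]]'
```

```text
time: 10.4
tcp_pos: [407.7, 154.6, 369.7]
tcp_rot: [[0.936, 0.353, -0.001], [0.353, -0.936, -0.001], [-0.001, 0.0, -1.0]]
ft_force: [0.0, -0.4, -0.7]
finger_gap: -0.4
finger_force: 0.0
time: 11.02
tcp_pos: [407.6, 155.6, 363.9]
tcp_rot: [[0.935, 0.354, 0.0], [0.354, -0.935, 0.0], [0.0, 0.0, -1.0]]
ft_force: [0.7, -0.2, 2.3]
finger_gap: -0.3
finger_force: 1.0
```

Contact with the tips at about z 190.5. I'll press in further.

```bash
python3 -m jog '[[[0,0,0.008],0,1],[[0,0,0.016],0,1],[[0,0,0.022],0,1],[[0,0,0.026],0,1],[[0,0,0.026],0,1]]'
```

```text
time: 11.65
tcp_pos: [407.6, 155.6, 360.7]
tcp_rot: [[0.935, 0.354, 0.0], [0.354, -0.935, 0.0], [0.0, 0.0, -1.0]]
ft_force: [2.6, -0.8, 3.8]
finger_gap: -0.2
finger_force: 1.8
```

```bash
python3 -m jog '[[[0,0,0.004],0,1],[[0,0,0.008],0,1],[[0,0,0.010],0,1],[[0,0,0.010],0,1],[[0,0,0.010],0,1]]'
```

```text
time: 12.28
tcp_pos: [407.6, 155.7, 360.1]
tcp_rot: [[0.935, 0.354, 0.001], [0.354, -0.935, -0.0], [0.001, 0.0, -1.0]]
ft_force: [-2.0, -3.4, 20.8]
finger_gap: -0.2
finger_force: 10.5
```

That's the hard stop, so the key is fully down. I'll withdraw straight up and check.

```bash
python3 -m jog '[[[0,0,-0.03],0,1],[[0,0,-0.15],0,1],[[0,0,-0.4],0,1],[[0,0,-0.7],0,1],[[0,0,-0.9],0,1]]'
python3 -m jog '[[[0,0.2,0],0,1],[[0,0.4,0],0,1],[[0,0.4,0],0,1],[[0,0.4,0],0,1],[[0,0.4,0],0,1]]'
python3 - <<'E'
from h import *
save('wrist','w4');save('top','top4');save('scene','s4')
a=cv2.resize(cv2.imread('pics/s4.png')[90:240,150:350],None,fx=2.6,fy=2.6,interpolation=cv2.INTER_CUBIC)
cv2.imwrite('pics/s4c.png',a);print(arm.get_state()['time'],arm.get_state()['ft_force'])
E
```

```text
time: 12.9
tcp_pos: [407.2, 155.7, 469.5]
tcp_rot: [[0.935, 0.354, 0.001], [0.354, -0.935, 0.001], [0.001, -0.0, -1.0]]
ft_force: [-0.7, -0.3, -0.4]
finger_gap: 0.2
finger_force: 0.0
time: 13.52
tcp_pos: [424.2, 111.3, 467.6]
tcp_rot: [[0.935, 0.355, -0.0], [0.355, -0.935, 0.0], [-0.0, -0.0, -1.0]]
ft_force: [0.5, -0.2, -0.4]
finger_gap: 0.0
finger_force: 0.0
13.675 [ 0.30925428 -0.23082326  0.51489817]
```

View pics/s4c.png

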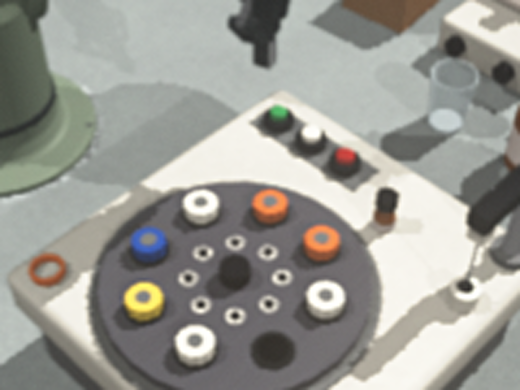

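The green key at crop (279,114) is back up. The blue cap at (150,243) sits level with the others, everything else is in place, and the gripper is clear.

```bash
python3 -c "
from bench import arm
print(arm.hand_in())"
```

```text
the job is handed in; nothing more can be done
None
```

The blue-capped tube is fully home and level with the others; I then pressed the green start key to its stop, it sprang back up, the arm withdrew clear, and I handed the job in at about 14 s.

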